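# Fit the flask cradle to a touch-mode mixer and hold the flask down on it

### The job

Set the small white bench mixer up for the round flask: thread the thick grey damping ring and then the white cradle ring (cup side up) down the stepped post on its black head, each fully home. Then take the stoppered brown round flask out of its cork ring, seat it upright in the cradle and press it down until the sprung head is down at its stop, which is what makes the mixer run; the program finishes while the flask is still being held pressed down. Leave the other things on the bench alone.

Things in the scene. Friction and masses are not known exactly. Their poses are not given: they have to be found in the camera images.
- head_seat (a point): Centre of the flat top of the mixer's black sprung head (76 mm across), 86 mm above the worktop when up; z up, x to the mixer's back. The metal post here is stepped: 30 mm diameter to 7 mm above this point, 20 mm from 9.5 mm, tip at 25 mm, tapered; it moves with the head. The firm white housing is 150 (x) x 112 (y) x 52 mm, its middle 20 mm in front of this axis, sloping panel in front.
- mixer_head (a joint): Travel of the sprung head straight down, in m: 0 up, 0.010 at its lower stop. The spring gives 9 N at the top and 16 N at the stop, so that the two rings and the flask lying on it do not move it.
- damper: Thick plain grey ring, loose: 58 mm outside diameter, 33.6 mm bore, 14 mm high, 0.06 kg. Origin at the centre of its underside, z up. Both faces are alike. It fits over the thick foot of the post and then lies on the head.
- cradle: White cradle ring, loose: 60 mm outside diameter, 26 mm high, 0.07 kg; its lower 10 mm have a 24 mm bore, which passes only the thin part of the post; above that it is a cup of 50 mm inside diameter, open upward. Origin at the centre of its underside, z up. Home, its underside lies on the damping ring, 14 mm above head_seat.
- rest: Cork ring on the worktop that the flask starts in: 90 mm outside, 50 mm inside, 22 mm high, loose. Origin at the centre of its underside.
- flask: Brown glass round-bottomed flask, loose, about 0.18 kg: bulb 64 mm diameter, neck 25 mm from 67 to 103 mm above the bottom, bead 30 mm at 103 to 108 mm, white stopper to 122 mm. Origin at the lowest point of the bulb, z along the neck. Starts upright, bottom 10 mm above the worktop; seated in the cradle its bottom is 14 mm above the cradle's underside (28 mm above head_seat).
- pc_tower: Black computer tower at the left, fixed, a solid block 330 (x) x 95 (y) x 280 mm: an obstacle; swing the hand past in front of it. Origin at the centre of its underside, x to the back, so its front face is 165 mm in front of it.
- beaker: Empty glass beaker, 53 mm across, 69 mm high; a bystander. Origin at the centre of its underside.
- vial_03: Small vial with a black cap, 24 mm across, 50 mm high, far left; a bystander. Origin at the centre of its underside.
- cal_disc: Flat round reference disc with a dark face, 45 mm across, 8 mm high, at the right; a bystander. Origin at the centre of its underside.
Things that resemble listed ones, but are neither listed nor needed, are in the scene too. What is shaped like the damper but blue is not meant. Several things have the shape of the cradle; the one meant has the colours described above.

How it is judged:
By the outcome, as a careful person would: the job done as asked, in the order asked, and still so for the second after the job is handed in, while the arm keeps its last pose, push and grip.
It also fails if it takes over 72 s, if anything falls off the work surface, if the arm or the gripper's body presses on something with over 40 N, if the wrist force passes 120 N, or if a joint passes its speed limit or range.

### The arm

A 6-joint arm with a two-finger parallel gripper is mounted at the origin on a cart in front of the work surface, level with it; the furniture and walls round the work are solid. World frame = base frame: x ahead of the robot, y to its left, z up, the work surface at z = 0. Lengths are in m, angles in degrees, forces in N, time in s.
With the tool pointing down it reaches from about 0.35 to 0.875 m from the base axis. Payload 4.2 kg.
Tool frame: the origin (TCP) lies between the finger pads; the fingertips stand 17 mm ahead of it and the grasp point (between the pads) lies 2 mm behind it; z points along the fingers, y is the line along which they close (so a half turn about z gives the same grasp; the last joint's range is limited). The gripper opens to 87 mm and grips with 3 to 60 N. Pads are 19 mm wide; open, the fingers measure 117 mm over their backs; the gripper's body (75 mm by 190 mm) begins 51 mm behind the grasp point.
Start: joints at [91.593, 22.042, 0.453, 0, -68.411, -14.817], TCP at [0.143, 0.608, 0.24] pointing down, gripper open.
Joint ranges: [-179.83, 179.83], [-69.29, 118.12], [-61.27, 80.66], [-181.25, 117.63], [-171.15, -9.14], [-177.46, 177.46]. Speed limits (degrees/s): [159.86, 159.86, 180, 180, 180, 180].

### API

Orientations are given as a 3x3 rotation matrix whose columns are the frame's x, y, z axes.
In Python, from station import r gives the robot as it stands.
- The arm moves only by the tool servo_tool, never from a script. Its argument "targets" is a list of rows, each a list of 5 numbers: the shift along the world's x, y, z in units of 30 mm (1.0 is 30 mm), then the turn about the world's z in rad, then the finger opening in mm, from 0 to 87. In form: [[x, y, z, turn, gripper], ...]. A call has exactly 5 rows; each row is the pose to reach, as a shift and turn from the pose commanded when the call began; what a row does not reach only later rows make up. A row lasts 1/12 s, in which the tool goes at most 41.7 mm and 7.16 degrees, less where a joint would pass 70% of its speed; a pose out of reach is approached as far as the arm can. A call with a gripper value outside its range is refused whole. The fingers move at their own pace and stop on an object; the grip force is fixed at half the most. Time passes only in rows, so rows that repeat a pose let the fingers close, or fill a call up. It gives the time, the measured TCP pose, the force, the opening and the grip force at its end, in the units of the state.
- r.sense(): the state, without advancing time (a new reading comes with each control period).
- r.capture(name): name is "scene" or "top" or "wrist"; returns a dict with "pixels" (480x640x3 uint8, red, green, blue), "fx", "fy", "cx", "cy" (pixels), "world_from_camera" (4x4, takes a point from camera to world coordinates). Camera axes: x right, y down, z forward; pixel columns grow to the right and rows downward; lengths in m; the calibration is good to about 2 mm. The wrist camera is an equidistant fisheye: a pixel r from the principal point sees the ray r / f radians off the axis. A picture is of the moment at which its call begins. There is no depth.
- r.finish_job(): hands the job in; it is judged then, once.
The state is a dict: "time_s": time; "joints": joint angles; "joint_velocities": joint speeds; "effort": joint torques, N m; "tcp_pos": TCP position; "ee_rot": TCP orientation; "wrist_force": force on the tool from outside, world axes, zero at the start; "moment": the same for the moment, N m; "gripper_width": opening from 0.0 (shut) to 1.0 (fully open); "gripper_force": force on a finger pad.
Only numpy, scipy, OpenCV 4.12 (cv2) and the standard library are available. Lean on these libraries where they do the work, as an engineer would, in place of code of your own. Each camera call takes 0.05 s, during which the arm holds its last target. There are 200 camera calls.

## Working session

There is one attempt and no reset: what is moved stays moved. The work goes in short steps, Python scripts to look and compute and a tool call to move; the robot and the scene stay as the last step left them, time stands still between calls to the robot, and variables do not carry over. Pictures are saved under pics/ and viewed, at most 10 in all, crops included, and the job is handed in when it is done.

Besides the shell and the picture viewer there is one more tool, called after "Request:" as name([rows], argument=value, ...), one row to a line, values as JSON. servo_tool: Moves the arm, as the interface text tells. Its arguments: {"type":"object","properties":{"targets":{"type":"array","items":{"type":"array","items":{"type":"number"}}}},"required":["targets"]}

```bash
mkdir -p pics; ls; python3 - <<'E'
from station import r
import cv2,numpy as np
for n in("scene","top"):
    c=r.capture(n); cv2.imwrite(f"pics/{n}0.png",c["pixels"][:,:,::-1]); print(n,c["fx"],c["fy"],c["cx"],c["cy"],np.round(c["world_from_camera"],4).tolist())
s=r.sense();print(s["time_s"],s["tcp_pos"],np.round(s["ee_rot"],3).tolist(),s["gripper_width"])
E
```

```text
pics
scene 463.6912638994942 463.6912638994942 314.7926442656402 244.07616874758858 [[0.4463, -0.4551, 0.7705, -0.4196], [-0.8948, -0.2395, 0.3768, -0.442], [0.0131, -0.8576, -0.5141, 0.7622], [0.0, 0.0, 0.0, 1.0]]
top 542.3871499828803 542.3871499828803 311.198621534417 237.6397170115933 [[0.0277, -0.9812, 0.1911, 0.266], [-0.9986, -0.0358, -0.0388, 0.1112], [0.0449, -0.1898, -0.9808, 1.7747], [0.0, 0.0, 0.0, 1.0]]
0.1 [0.14284357 0.60794437 0.23858772] [[0.973, -0.229, -0.0], [-0.229, -0.973, -0.002], [0.0, 0.002, -1.0]] 0.9998163416391717
```

View pics/scene0.png

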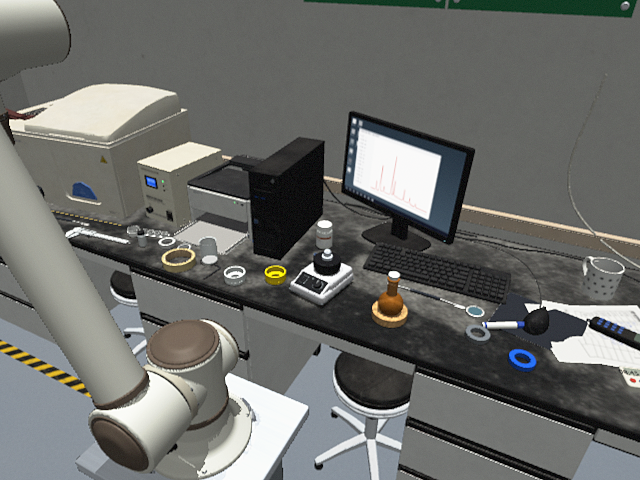

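View pics/top0.png

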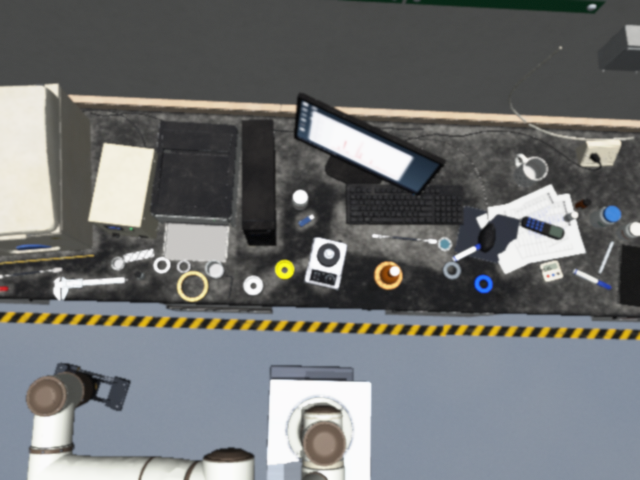

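```bash
cat > h.py <<'E'
import numpy as np,cv2
from station import r
def ray(c,u,v,fish=False):
    x,y=(u-c["cx"])/c["fx"],(v-c["cy"])/c["fy"]
    if fish:
        t=np.hypot(x,y); d=np.array([x/t*np.sin(t),y/t*np.sin(t),np.cos(t)]) if t>0 else np.array([0,0,1.])
    else: d=np.array([x,y,1.])
    T=np.array(c["world_from_camera"]); return T[:3,3],T[:3,:3]@d
def at(c,u,v,z,fish=False):
    o,d=ray(c,u,v,fish); return o+d*(z-o[2])/d[2]
def proj(c,p,fish=False):
    T=np.array(c["world_from_camera"]); q=T[:3,:3].T@(np.array(p)-T[:3,3])
    if fish:
        n=np.hypot(q[0],q[1]); t=np.arctan2(n,q[2]); q=np.array([q[0]/n*t,q[1]/n*t,1])
    return c["cx"]+c["fx"]*q[0]/q[2],c["cy"]+c["fy"]*q[1]/q[2]
E
python3 - <<'E'
from h import *
s=r.capture("scene");t=r.capture("top")
S=s["pixels"][:,:,::-1];T=t["pixels"][:,:,::-1]
f=lambda I,x,y,w,h:cv2.resize(I[y:y+h,x:x+w],(400,300),interpolation=cv2.INTER_CUBIC)
a=np.hstack([f(S,130,225,100,75),f(S,220,225,140,105)])
b=np.hstack([f(S,360,265,180,135),f(T,150,230,140,105)])
cv2.imwrite("pics/m1.png",np.vstack([a,b]))
for n,z,ps,pt in[("white1",.026,(234,270),(253,285)),("yellow",.026,(275,270),(284,269)),("grey",.014,(478,331),(452,269)),("blue",.014,(522,357),(484,284)),("flask_stop",.132,(394,275),(395,271)),("rest",.022,(390,312),(388,276)),("posttip",.111,(327,253),(328,253)),("ringA",.026,(165,241),(162,265)),("ringB",.026,(184,267),(184,267)),("disc",.008,(475,311),(444,243)),("beaker",0.069,(208,242),(215,270))]:
    print(n,at(s,*ps,z).round(3)[:2],at(t,*pt,z).round(3)[:2])
E
```

```text
white1 [0.451 0.235] [0.445 0.225]
yellow [0.504 0.133] [0.5   0.127]
grey [ 0.521 -0.423] [ 0.52  -0.428]
blue [ 0.477 -0.527] [ 0.474 -0.534]
flask_stop [ 0.484 -0.212] [ 0.491 -0.214]
rest [ 0.481 -0.214] [ 0.489 -0.213]
posttip [ 0.53  -0.014] [ 0.543 -0.008]
ringA [0.484 0.516] [0.5  0.52]
ringB [0.398 0.369] [0.496 0.449]
disc [ 0.603 -0.403] [ 0.608 -0.404]
beaker [0.485 0.347] [0.484 0.344]
```

View pics/m1.png

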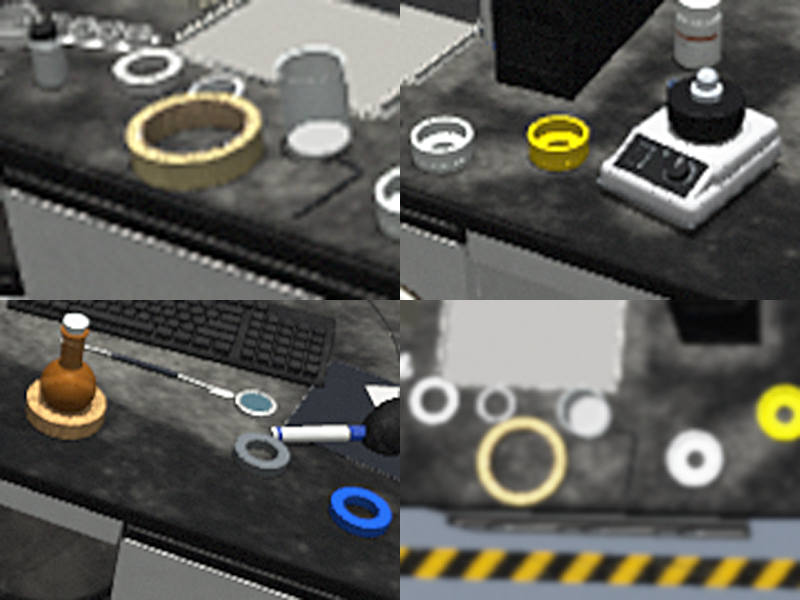

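Grey rings: the one at scene (478,333) is thick, plain and grey, so it is the damper; blue at (522,357) is excluded. Cup-shaped rings: white at (234,272) is the cradle, yellow at (275,274) is not; the flat white ring at (165,242) and the thin ring at (184,267 in top) are not cups. The enlarged crop confirms this.

Request:
servo_tool([
  [0.92,-0.99,0,0,87],
  [1.84,-1.98,0,0,87],
  [2.76,-2.97,0,0,87],
  [3.68,-3.96,0,0,87],
  [4.6,-4.95,0,0,87],
])

```text
time_s: 0.62
tcp_pos: [0.2817, 0.4583, 0.2394]
ee_rot: [[0.974, -0.228, -0.0], [-0.228, -0.974, -0.0], [-0.0, 0.0, -1.0]]
wrist_force: [1.0, 0.7, 0.6]
gripper_width: 1.0
gripper_force: 0.0
```

Request:
servo_tool([
  [0.92,-0.99,0,0,87],
  [1.84,-1.98,0,0,87],
  [2.76,-2.97,0,0,87],
  [3.68,-3.96,0,0,87],
  [4.6,-4.95,0,0,87],
])

```text
time_s: 1.03
tcp_pos: [0.4198, 0.3097, 0.2397]
ee_rot: [[0.974, -0.228, 0.0], [-0.228, -0.974, 0.0], [0.0, -0.0, -1.0]]
wrist_force: [1.0, -0.4, 0.1]
gripper_width: 0.997
gripper_force: 0.0
```

```bash
python3 - <<'E'
from h import *
w=r.capture("wrist"); cv2.imwrite("pics/w1.png",w["pixels"][:,:,::-1]); np.savez("w1.npz",**{k:np.array(v) for k,v in w.items()})
s=r.sense();print(s["time_s"],s["tcp_pos"].round(4),np.round(s["joints"],1),np.round(s["ee_rot"],3).tolist(),w["fx"],w["cx"],w["cy"])
print(np.round(w["world_from_camera"],3).tolist(),proj(w,(.448,.23,.026),1),proj(w,(.536,-.01,.111),1))
E
```

```text
1.0833 [0.423  0.3053 0.2396] [ 53.7  12.  -13.9   0.1 -64.2  22.7] [[0.972, -0.234, 0.0], [-0.234, -0.972, -0.002], [0.001, 0.002, -1.0]] 371.64829954431775 324.0642625530686 234.13186942234765
[[-0.229, -0.927, -0.298, 0.502], [-0.973, 0.218, 0.071, 0.291], [-0.001, 0.306, -0.952, 0.384], [0.0, 0.0, 0.0, 1.0]] (np.float64(397.5456682221157), np.float64(159.41705058229098)) (np.float64(630.1656884815434), np.float64(40.04013938715323))
```

View pics/w1.png

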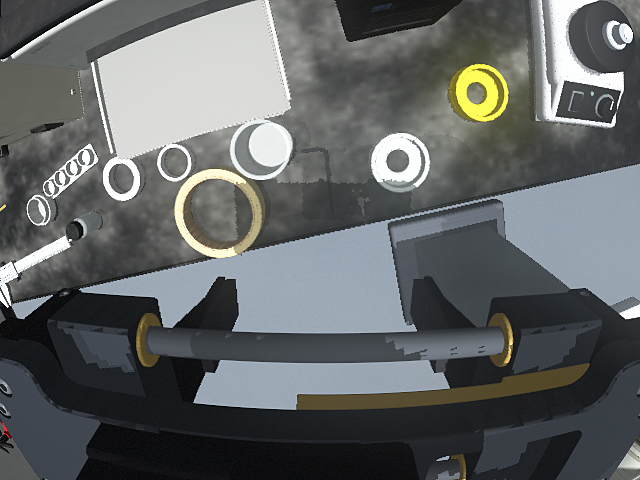

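Request:
servo_tool([
  [0.1,-1.38,0,0,87],
  [0.2,-2.76,0,0,87],
  [0.3,-4.14,0,0,87],
  [0.3,-5.52,0,0,87],
  [0.3,-6.9,0,0,87],
])

```text
time_s: 1.5
tcp_pos: [0.4274, 0.1025, 0.2395]
ee_rot: [[0.974, -0.228, -0.0], [-0.228, -0.974, 0.0], [-0.0, -0.0, -1.0]]
wrist_force: [1.8, 0.1, 0.8]
gripper_width: 1.002
gripper_force: 0.0
```

Request:
servo_tool([
  [0.1,-1.38,0,0,87],
  [0.2,-2.76,0,0,87],
  [0.3,-4.14,0,0,87],
  [0.3,-4.14,0,0,87],
  [0.3,-4.14,0,0,87],
])

```text
time_s: 1.92
tcp_pos: [0.4366, -0.0218, 0.2395]
ee_rot: [[0.972, -0.234, -0.0], [-0.234, -0.972, 0.0], [-0.0, -0.0, -1.0]]
wrist_force: [-0.3, -0.3, 0.0]
gripper_width: 0.998
gripper_force: 0.0
```

```bash
python3 - <<'E'
from h import *
w=r.capture("wrist"); cv2.imwrite("pics/w2.png",w["pixels"][:,:,::-1]); np.savez("w2.npz",**{k:np.array(v) for k,v in w.items()})
s=r.sense();print(s["time_s"],s["tcp_pos"].round(4),np.round(s["joints"],1))
print(proj(w,(.536,-.01,.111),1))
E
```

```text
1.9667 [ 0.4368 -0.0206  0.2395] [ 18.7   3.4 -24.2  -0.  -62.4  57.9]
(np.float64(276.65085973061554), np.float64(106.27287146537054))
```

View pics/w2.png

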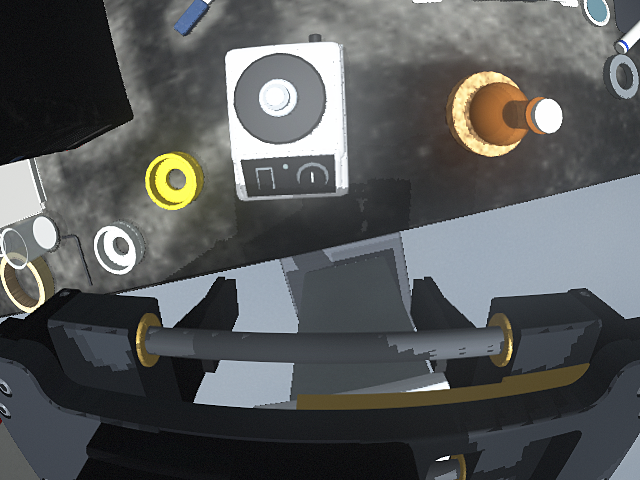

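```bash
python3 - <<'E'
from h import *
w1=dict(np.load("w1.npz"));w2=dict(np.load("w2.npz"))
def blob(w,m,u,v):
    n,l,st,ce=cv2.connectedComponentsWithStats(m.astype(np.uint8))
    k=l[v,u]; M=(l==k).astype(np.uint8)
    cs=max(cv2.findContours(M,cv2.RETR_EXTERNAL,cv2.CHAIN_APPROX_NONE)[0],key=len); return cv2.fitEllipse(cv2.convexHull(cs)) if k else None
P1=w1["pixels"].astype(int);P2=w2["pixels"].astype(int)
g=P2.sum(2)
for y in(96,): print([int(x) for x in g[y,225:350:3]])
print([int(x) for x in g[40:160:3,277]])
# ellipse by world-plane fit: polygonise candidates
def show(n,w,e,z):
    if e is None: print(n,None);return
    c=at(w,*e[0],z,1); print(n,np.round(e[0],1),np.round(e[1],1),c.round(4))
show("cradle w1",w1,blob(w1,P1.sum(2)>480,400,142),.026)
show("cradle w2",w2,blob(w2,P2.sum(2)>480,100,245),.026)
show("stopper",w2,blob(w2,P2.sum(2)>550,545,115),.132)
show("head",w2,blob(w2,P2.sum(2)<260,250,98),.086)
show("post",w2,blob(w2,P2.sum(2)>330,277,98),.100)
show("damper",w2,blob(w2,(abs(P2[:,:,0]-P2[:,:,2])<40)&(P2.sum(2)>250),610,73),.014)
E
```

```text
[255, 765, 765, 185, 355, 356, 357, 363, 370, 374, 380, 324, 765, 726, 765, 764, 764, 764, 764, 765, 729, 765, 765, 765, 445, 412, 412, 409, 409, 408, 409, 413, 410, 295, 765, 763, 763, 764, 760, 516, 373, 301]
[305, 285, 764, 763, 705, 338, 368, 373, 373, 377, 375, 382, 380, 676, 765, 732, 765, 764, 764, 764, 764, 765, 729, 700, 765, 721, 397, 398, 397, 397, 393, 390, 396, 391, 289, 765, 764, 759, 765, 525]
cradle w1 [400.  161.9] [58.6 59.3] [0.4451 0.2281 0.026 ]
cradle w2 None
stopper [548.2 115.4] [27.3 34.1] [ 0.4918 -0.2089  0.132 ]
head None
post [279.5  98.3] [86.3 88.4] [ 0.5421 -0.0123  0.1   ]
damper [305.9 126.4] [398.7 691.5] [ 0.5154 -0.0219  0.014 ]
```

Request:
servo_tool([
  [0.2,-1.37,0,0,87],
  [0.4,-2.74,0,0,87],
  [0.6,-4.1,0,0,87],
  [0.8,-5.45,0,0,87],
  [1.0,-6.8,0,0,87],
])

```text
time_s: 2.38
tcp_pos: [0.4679, -0.2238, 0.2396]
ee_rot: [[0.974, -0.225, 0.0], [-0.225, -0.974, 0.0], [0.0, -0.0, -1.0]]
wrist_force: [1.6, 0.8, -0.3]
gripper_width: 0.995
gripper_force: 0.0
```

Request:
servo_tool([
  [0.3,-1.34,0,0,87],
  [0.6,-2.68,0,0,87],
  [0.8,-4.0,0,0,87],
  [1.0,-5.0,0,0,87],
  [1.0,-5.0,0,0,87],
])

```text
time_s: 2.8
tcp_pos: [0.4988, -0.3767, 0.2379]
ee_rot: [[0.973, -0.23, -0.001], [-0.23, -0.973, -0.001], [-0.001, 0.001, -1.0]]
wrist_force: [1.0, 1.0, 0.5]
gripper_width: 0.995
gripper_force: 0.0
```

```bash
python3 - <<'E'
from h import *
w=r.capture("wrist"); cv2.imwrite("pics/w3.png",w["pixels"][:,:,::-1]); np.savez("w3.npz",**{k:np.array(v) for k,v in w.items()})
s=r.sense();print(s["time_s"],s["tcp_pos"].round(4),np.round(s["joints"],1))
w2=dict(np.load("w2.npz"))
print(proj(w,(.521,-.427,.014),1), at(w2,279.5,98.3,.086,1))
E
```

```text
2.85 [ 0.4982 -0.3744  0.2379] [-22.1  22.    0.1  -0.  -68.2  98.8]
(np.float64(368.14425384583177), np.float64(169.88095787486725)) [ 0.54322107 -0.01089772  0.086     ]
```

View pics/w3.png

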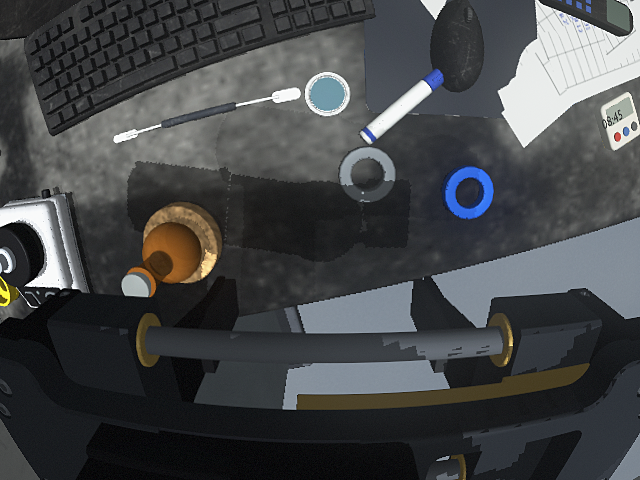

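```bash
cat >> h.py <<'E'
def ringfit(w,p0,z,R,pol=0):
    "fit circle of radius R at height z near p0 by maximising radial edge contrast in a rectified view (0.25 mm/px)"
    n=400; s=.00025
    X,Y=np.meshgrid((np.arange(n)-n/2)*s+p0[0],(np.arange(n)-n/2)*s+p0[1],indexing='ij')
    T=np.array(w["world_from_camera"]); q=(np.stack([X,Y,np.full_like(X,z)],-1)-T[:3,3])@T[:3,:3]
    h=np.hypot(q[...,0],q[...,1]); t=np.arctan2(h,q[...,2]); f=w["fx"]
    mx=(w["cx"]+f*q[...,0]/h*t).astype(np.float32); my=(w["cy"]+f*q[...,1]/h*t).astype(np.float32)
    im=cv2.remap(w["pixels"],mx,my,cv2.INTER_LINEAR)
    g=cv2.GaussianBlur(im.mean(2),(0,0),3).astype(np.float32)
    a=np.radians(np.arange(0,360,3)); best=[]
    for i in range(-72,73,2):
        for j in range(-72,73,2):
            def ring(rr): return cv2.remap(g,(n/2+j+rr/s*np.sin(a)).astype(np.float32)[None],(n/2+i+rr/s*np.cos(a)).astype(np.float32)[None],cv2.INTER_LINEAR)[0]
            d=ring(R-.001)-ring(R+.001)
            best.append((np.median(d)*pol+ .5*d.mean()*pol if pol else np.abs(d).mean(),i,j))
    b=max(best); return np.array(p0[:2])+np.array(b[1:])*s,round(float(b[0]),1),im
E
python3 - <<'E'
from h import *
w3=dict(np.load("w3.npz"));w2=dict(np.load("w2.npz"));w1=dict(np.load("w1.npz"))
print("by eye",at(w3,366.5,173,.014,1))
for n,w,p,z,R,pol in[("damper out",w3,(.519,-.427),.014,.029,1),("damper bore",w3,(.519,-.427),.014,.0168,-1),("cradle out",w1,(.446,.228),.026,.030,1),("cradle in",w1,(.446,.228),.026,.025,-1),("head",w2,(.543,-.011),.086,.038,-1),("foot",w2,(.543,-.011),.0935,.0145,1)]:
    print(n,*ringfit(w,p,z,R,pol)[:2])
E
```

```text
by eye [ 0.5182627  -0.42471743  0.014     ]
damper out [ 0.5155 -0.4255] 63.4
damper bore [ 0.5175 -0.425 ] 66.5
cradle out [0.444 0.228] 137.5
cradle in [0.4445 0.228 ] 55.2
head [ 0.544 -0.011] 145.6
foot [ 0.544 -0.01 ] 143.2
```

Request:
servo_tool([
  [0.65,-0.9,0,0,87],
  [0.65,-1.7,-0.7,0,87],
  [0.65,-1.7,-2.0,0,87],
  [0.65,-1.7,-3.2,0,87],
  [0.65,-1.7,-4.0,0,87],
])

```text
time_s: 3.27
tcp_pos: [0.516, -0.4213, 0.1158]
ee_rot: [[0.974, -0.227, -0.004], [-0.227, -0.974, 0.004], [-0.005, -0.003, -1.0]]
wrist_force: [-0.7, -0.0, -0.5]
gripper_width: 1.0
gripper_force: 0.0
```

```bash
python3 - <<'E'
from h import *
w=r.capture("wrist"); w=r.capture("wrist"); cv2.imwrite("pics/w4.png",w["pixels"][:,:,::-1]); np.savez("w4.npz",**{k:np.array(v) for k,v in w.items()})
s=r.sense();print(s["time_s"],s["tcp_pos"].round(4))
for R,p in((.029,1),(.0168,-1)): 
    b=ringfit(w,(.517,-.425),.014,R,p); print(b[:2],proj(w,(*b[0],.014),1))
E
```

```text
3.3667 [ 0.5146 -0.4206  0.1142]
(array([ 0.5175, -0.425 ]), 36.8) (np.float64(331.95410002893), np.float64(235.14480950135524))
(array([ 0.5165, -0.4255]), 26.7) (np.float64(332.99122103888214), np.float64(236.3369516122256))
```

Request:
servo_tool([
  [0.05,0,-1.0,0,87],
  [0.05,0,-2.0,0,87],
  [0.05,0,-2.8,0,87],
  [0.05,0,-2.8,0,87],
  [0.05,0,-2.8,0,87],
])

```text
time_s: 3.78
tcp_pos: [0.5192, -0.4239, 0.0367]
ee_rot: [[0.974, -0.226, 0.0], [-0.226, -0.974, -0.001], [0.0, 0.001, -1.0]]
wrist_force: [-0.1, -0.2, -0.2]
gripper_width: 0.998
gripper_force: 0.0
```

```bash
python3 - <<'E'
from h import *
s=r.sense();print(s["time_s"],s["tcp_pos"].round(4),s["wrist_force"],np.abs(s["joint_velocities"]).max())
E
```

```text
3.7833 [ 0.5192 -0.4239  0.0367] [-0.05437738 -0.2000915  -0.19539416] 2.5340278292754097
```

Request:
servo_tool([
  [-0.06,-0.04,-0.5,0,87],
  [-0.06,-0.04,-0.5,0,75],
  [-0.06,-0.04,-0.5,0,62],
  [-0.06,-0.04,-0.5,0,50],
  [-0.06,-0.04,-0.5,0,50],
])

```text
time_s: 4.2
tcp_pos: [0.5173, -0.4264, 0.0226]
ee_rot: [[0.974, -0.228, 0.003], [-0.228, -0.974, -0.002], [0.003, 0.001, -1.0]]
wrist_force: [-0.5, 0.4, -0.7]
gripper_width: 0.783
gripper_force: 0.0
```

Request:
servo_tool([
  [0,0,0,0,50],
  [0,0,0,0,50],
  [0,0,0,0,50],
  [0,0,0,0,50],
  [0,0,0,0,50],
])

```text
time_s: 4.62
tcp_pos: [0.5166, -0.4262, 0.0215]
ee_rot: [[0.974, -0.228, 0.001], [-0.228, -0.974, -0.001], [0.001, 0.001, -1.0]]
wrist_force: [-1.2, 1.0, 5.7]
gripper_width: 0.648
gripper_force: 30.0
```

Request:
servo_tool([
  [0,0,0.6,0,50],
  [0,0,1.8,0,50],
  [0,0,3.1,0,50],
  [0,0,4.4,0,50],
  [0,0.0,5.7,0,50],
])

```text
time_s: 5.03
tcp_pos: [0.5155, -0.4257, 0.1924]
ee_rot: [[0.973, -0.229, -0.001], [-0.229, -0.973, 0.001], [-0.002, -0.001, -1.0]]
wrist_force: [1.1, -0.1, -1.0]
gripper_width: 0.648
gripper_force: 30.0
```

Request:
servo_tool([
  [0,0.9,0.5,0,50],
  [0,2.2,0.5,0,50],
  [0,3.5,0.5,0,50],
  [0,4.8,0.5,0,50],
  [0,6.1,0.5,0,50],
])

```text
time_s: 5.45
tcp_pos: [0.5153, -0.2414, 0.206]
ee_rot: [[0.973, -0.23, -0.001], [-0.23, -0.973, 0.001], [-0.001, -0.0, -1.0]]
wrist_force: [0.6, 0.9, -0.5]
gripper_width: 0.649
gripper_force: 30.0
```

Request:
servo_tool([
  [0,1.3,0,0,50],
  [0.1,2.6,0,0,50],
  [0.2,3.9,0,0,50],
  [0.2,4.6,0,0,50],
  [0.2,4.6,0,0,50],
])

```text
time_s: 5.87
tcp_pos: [0.5219, -0.1014, 0.2062]
ee_rot: [[0.975, -0.224, -0.0], [-0.224, -0.975, 0.001], [-0.001, -0.001, -1.0]]
wrist_force: [-0.4, 0.3, -0.5]
gripper_width: 0.648
gripper_force: 30.0
```

```bash
python3 - <<'E'
from h import *
w=r.capture("wrist"); w=r.capture("wrist"); cv2.imwrite("pics/w5.png",w["pixels"][:,:,::-1]); np.savez("w5.npz",**{k:np.array(v) for k,v in w.items()})
s=r.sense();print(s["time_s"],s["tcp_pos"].round(4),s["gripper_width"])
E
```

```text
5.9667 [ 0.5219 -0.1042  0.2062] 0.6472827753421077
```

View pics/w5.png

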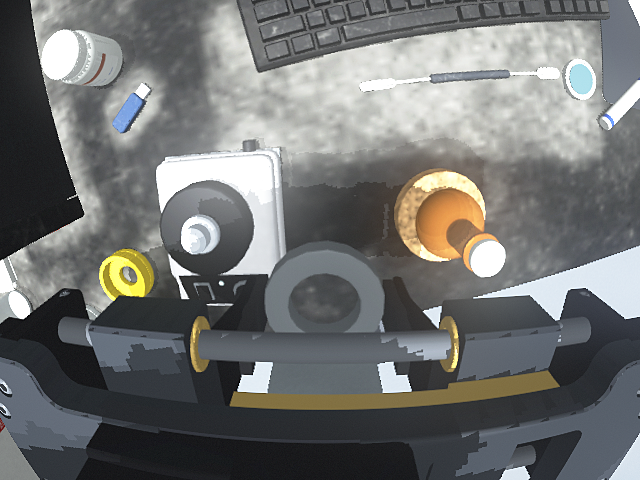

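```bash
python3 - <<'E'
from h import *
w=dict(np.load("w5.npz")); t=np.array([.5219,-.1042,.2062]); z=t[2]-.0075
for n,p,zz,R,pol in[("out",t,z,.029,0),("bore",t,z,.0168,-1),("bore",t,z,.0168,0),("head",(.544,-.010),.086,.038,-1),("foot",(.544,-.01),.0935,.0145,1),("thin",(.544,-.01),.11,.0095,1),("bulb flask stopper",(.49,-.21),.132,.010,1)]:
    b=ringfit(w,p,zz,R,pol); print(n,b[:2],(b[0]-t[:2]).round(4)); 
    if n=="out": a=b[2]
    if n=="head": c=b[2]
cv2.circle(a,(200,200),3,(255,0,0),-1)
cv2.imwrite("pics/r5.png",np.hstack([a,c])[:,:,::-1])
E
```

```text
out (array([ 0.5214, -0.1022]), 22.5) [-0.0005  0.002 ]
bore (array([ 0.5224, -0.1027]), 42.6) [0.0005 0.0015]
bore (array([ 0.5224, -0.1027]), 26.9) [0.0005 0.0015]
head (array([ 0.545 , -0.0125]), 82.3) [0.0231 0.0917]
foot (array([ 0.543 , -0.0085]), 108.2) [0.0211 0.0957]
thin (array([ 0.545 , -0.0115]), 89.1) [0.0231 0.0927]
bulb flask stopper (array([ 0.4905, -0.2145]), 26.1) [-0.0314 -0.1103]
```

View pics/r5.png

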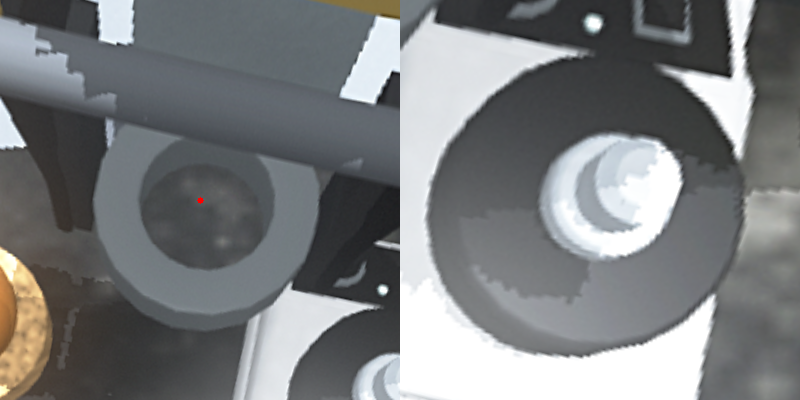

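Request:
servo_tool([
  [0.3,1.2,0,0,50],
  [0.6,2.4,0,0,50],
  [0.73,3.05,-0.7,0,50],
  [0.73,3.05,-1.5,0,50],
  [0.73,3.05,-1.9,0,50],
])

```text
time_s: 6.38
tcp_pos: [0.5428, -0.0136, 0.1467]
ee_rot: [[0.973, -0.229, -0.004], [-0.229, -0.973, -0.0], [-0.004, 0.001, -1.0]]
wrist_force: [-0.0, 0.2, -0.6]
gripper_width: 0.645
gripper_force: 30.0
```

Request:
servo_tool([
  [0,0,0,0,50],
  [0,0,0,0,50],
  [0,0,0,0,50],
  [0,0,0,0,50],
  [0,0,0,0,50],
])

```text
time_s: 6.8
tcp_pos: [0.5447, -0.0139, 0.1507]
ee_rot: [[0.973, -0.229, 0.002], [-0.229, -0.973, 0.0], [0.002, -0.001, -1.0]]
wrist_force: [0.6, 0.2, -0.5]
gripper_width: 0.647
gripper_force: 30.0
```

```bash
python3 - <<'E'
from h import *
w=r.capture("wrist"); np.savez("w6.npz",**{k:np.array(v) for k,v in w.items()})
s=r.sense();t=s["tcp_pos"];print(s["time_s"],t.round(4))
z=t[2]-.0075
for n,p,zz,R,pol in[("out",t,z,.029,0),("bore",t,z,.0168,-1),("head",(.544,-.012),.086,.038,-1),("tip",(.544,-.012),.111,.009,1)]:
    b=ringfit(w,p,zz,R,pol); print(n,b[:2],(b[0]-t[:2]).round(4)); 
    if n=="out": a=b[2]
cv2.circle(a,(200,200),2,(255,0,0),-1)
cv2.imwrite("pics/r6.png",np.hstack([cv2.resize(a[:,:],(600,600))])[:,:,::-1])
E
```

```text
6.85 [ 0.5445 -0.0138  0.1505]
out (array([ 0.54403397, -0.01327157]), 24.7) [-0.0005  0.0005]
bore (array([ 0.54453397, -0.01327157]), 33.4) [0.     0.0005]
head (array([ 0.547, -0.011]), 66.5) [0.0025 0.0028]
tip (array([ 0.5445, -0.012 ]), 60.8) [-0.      0.0018]
```

View pics/r6.png

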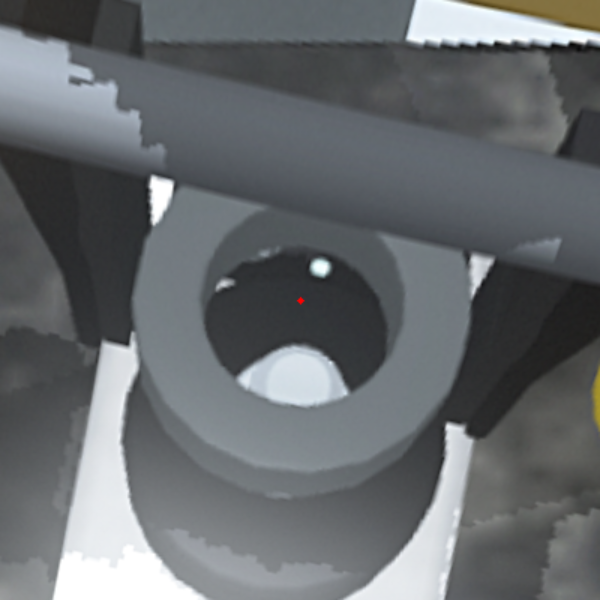

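Request:
servo_tool([
  [-0.02,0.06,0,0,50],
  [-0.02,0.06,-0.3,0,50],
  [-0.02,0.06,-0.6,0,50],
  [-0.02,0.06,-0.9,0,50],
  [-0.02,0.06,-0.9,0,50],
])

```text
time_s: 7.27
tcp_pos: [0.5416, -0.0119, 0.1197]
ee_rot: [[0.973, -0.229, -0.005], [-0.229, -0.973, -0.001], [-0.005, 0.002, -1.0]]
wrist_force: [0.3, -0.3, -0.2]
gripper_width: 0.644
gripper_force: 30.0
```

Request:
servo_tool([
  [0,0,-0.1,0,50],
  [0,0,-0.2,0,50],
  [0,0,-0.3,0,50],
  [0,0,-0.35,0,50],
  [0,0,-0.35,0,50],
])

```text
time_s: 7.68
tcp_pos: [0.5433, -0.0117, 0.1117]
ee_rot: [[0.973, -0.229, -0.001], [-0.229, -0.973, -0.0], [-0.0, 0.0, -1.0]]
wrist_force: [-0.0, -0.7, -0.7]
gripper_width: 0.644
gripper_force: 30.0
```

Request:
servo_tool([
  [0,0,-0.05,0,50],
  [0,0,-0.1,0,50],
  [0,0,-0.15,0,50],
  [0,0,-0.15,0,50],
  [0,0,-0.15,0,50],
])

```text
time_s: 8.1
tcp_pos: [0.5435, -0.0117, 0.1076]
ee_rot: [[0.973, -0.229, 0.0], [-0.229, -0.973, 0.0], [0.0, -0.0, -1.0]]
wrist_force: [-0.2, 0.0, -0.7]
gripper_width: 0.648
gripper_force: 30.0
```

Request:
servo_tool([
  [0,0,0,0,80],
  [0,0,0,0,80],
  [0,0,0,0,80],
  [0,0,0,0,80],
  [0,0,0.2,0,80],
])

```text
time_s: 8.52
tcp_pos: [0.5426, -0.0118, 0.1127]
ee_rot: [[0.973, -0.229, -0.003], [-0.229, -0.973, -0.0], [-0.002, 0.001, -1.0]]
wrist_force: [-0.9, 0.1, -1.0]
gripper_width: 0.889
gripper_force: 0.0
```

Request:
servo_tool([
  [0,0,0.8,0,87],
  [0,0,2.0,0,87],
  [-0.3,0,3.3,0,87],
  [-1.3,0,4,0,87],
  [-2.2,0.9,4,0,87],
])

```text
time_s: 8.93
tcp_pos: [0.4798, 0.014, 0.2392]
ee_rot: [[0.973, -0.232, 0.011], [-0.232, -0.973, 0.002], [0.01, -0.004, -1.0]]
wrist_force: [0.9, 1.0, 0.3]
gripper_width: 1.0
gripper_force: 0.0
```

```bash
python3 - <<'E'
from h import *
w=r.capture("wrist"); np.savez("w7.npz",**{k:np.array(v) for k,v in w.items()})
s=r.sense();t=s["tcp_pos"];print(s["time_s"],t.round(4))
for n,p,zz,R,pol in[("damper",(.544,-.012),.100,.029,1),("damper",(.544,-.012),.106,.029,1),("tip",(.544,-.012),.111,.009,1)]:
    b=ringfit(w,p,zz,R,pol); print(n,b[:2])
E
```

```text
8.9833 [0.4735 0.0175 0.2367]
damper (array([ 0.542 , -0.0115]), 66.5)
damper (array([ 0.542, -0.01 ]), 39.2)
tip (array([ 0.548 , -0.0145]), 20.7)
```

Request:
servo_tool([
  [-0.6,1.2,0,0,87],
  [-1.1,2.4,0,0,87],
  [-1.1,3.7,0,0,87],
  [-1.1,5.0,0,0,87],
  [-1.1,6.3,0,0,87],
])

```text
time_s: 9.4
tcp_pos: [0.4438, 0.206, 0.2345]
ee_rot: [[0.974, -0.228, 0.001], [-0.228, -0.974, 0.001], [0.001, -0.001, -1.0]]
wrist_force: [0.9, -1.5, -0.9]
gripper_width: 1.001
gripper_force: 0.0
```

Request:
servo_tool([
  [0,0.8,-0.5,0,87],
  [0,0.8,-1.6,0,87],
  [0,0.8,-2.5,0,87],
  [0,0.8,-3,0,87],
  [0,0.8,-3,0,87],
])

```text
time_s: 9.82
tcp_pos: [0.4423, 0.2269, 0.1403]
ee_rot: [[0.973, -0.229, -0.006], [-0.229, -0.973, -0.005], [-0.005, 0.006, -1.0]]
wrist_force: [0.9, -0.9, -1.0]
gripper_width: 0.998
gripper_force: 0.0
```

```bash
python3 - <<'E'
from h import *
w=r.capture("wrist"); np.savez("w8.npz",**{k:np.array(v) for k,v in w.items()})
s=r.sense();t=s["tcp_pos"];print(s["time_s"],t.round(4))
for R,pol in((.03,1),(.025,-1),(.03,0)):
    b=ringfit(w,(.4445,.228),.026,R,pol); print(b[:2])
E
```

```text
9.8667 [0.4437 0.2277 0.1425]
(array([0.4445, 0.227 ]), 107.1)
(array([0.4445, 0.2275]), 55.9)
(array([0.445 , 0.2275]), 70.5)
```

Request:
servo_tool([
  [0.03,0,-1.2,0,87],
  [0.03,0,-2.4,0,87],
  [0.03,0,-3.4,0,87],
  [0.03,0,-3.95,0,87],
  [0.03,0,-3.95,0,80],
])

```text
time_s: 10.28
tcp_pos: [0.4446, 0.2274, 0.0233]
ee_rot: [[0.973, -0.229, -0.003], [-0.229, -0.973, -0.003], [-0.003, 0.004, -1.0]]
wrist_force: [0.0, -0.6, -0.2]
gripper_width: 0.971
gripper_force: 0.0
```

Request:
servo_tool([
  [0,0,0,0,70],
  [0,0,0,0,60],
  [0,0,0,0,52],
  [0,0,0,0,52],
  [0,0,0,0,52],
])

```text
time_s: 10.7
tcp_pos: [0.4459, 0.2287, 0.0266]
ee_rot: [[0.974, -0.228, 0.002], [-0.228, -0.974, 0.001], [0.001, -0.002, -1.0]]
wrist_force: [-0.7, -0.9, 5.4]
gripper_width: 0.675
gripper_force: 30.0
```

Request:
servo_tool([
  [0,0,0,0,52],
  [0,0,0,0,52],
  [0,0,0,0,52],
  [0,0,0,0,52],
  [0,0,0,0,52],
])

```text
time_s: 11.12
tcp_pos: [0.4459, 0.2287, 0.0266]
ee_rot: [[0.974, -0.228, 0.002], [-0.228, -0.974, 0.001], [0.001, -0.002, -1.0]]
wrist_force: [-1.7, -1.3, 7.1]
gripper_width: 0.672
gripper_force: 30.0
```

Request:
servo_tool([
  [0,0,0.7,0,52],
  [0,0,1.9,0,52],
  [0,0,3.1,0,52],
  [0,-0.4,4.3,0,52],
  [0.3,-1.5,5.0,0,52],
])

```text
time_s: 11.53
tcp_pos: [0.4558, 0.1861, 0.1798]
ee_rot: [[0.975, -0.224, 0.007], [-0.224, -0.975, 0.005], [0.006, -0.007, -1.0]]
wrist_force: [1.0, 0.1, -0.5]
gripper_width: 0.673
gripper_force: 30.0
```

Request:
servo_tool([
  [0.4,-1.25,0,0,52],
  [0.9,-2.5,0,0,52],
  [1.4,-3.7,0,0,52],
  [1.9,-4.9,0,0,52],
  [2.4,-5.8,0,0,52],
])

```text
time_s: 11.95
tcp_pos: [0.5263, 0.0069, 0.1756]
ee_rot: [[0.973, -0.23, 0.001], [-0.23, -0.973, 0.0], [0.001, -0.001, -1.0]]
wrist_force: [0.9, 1.0, -1.2]
gripper_width: 0.67
gripper_force: 30.0
```

Request:
servo_tool([
  [0.56,-0.71,0,0,52],
  [0.56,-0.71,-0.3,0,52],
  [0.56,-0.71,-0.5,0,52],
  [0.56,-0.71,-0.5,0,52],
  [0.56,-0.71,-0.5,0,52],
])

```text
time_s: 12.37
tcp_pos: [0.5422, -0.0114, 0.1596]
ee_rot: [[0.974, -0.228, -0.002], [-0.228, -0.974, -0.0], [-0.002, 0.001, -1.0]]
wrist_force: [0.4, 0.3, -0.0]
gripper_width: 0.671
gripper_force: 30.0
```

```bash
python3 - <<'E'
from h import *
w=r.capture("wrist");w=r.capture("wrist"); np.savez("w9.npz",**{k:np.array(v) for k,v in w.items()})
s=r.sense();t=s["tcp_pos"];print(s["time_s"],t.round(4),s["gripper_width"])
z=t[2]-.0006
for n,p,zz,R,pol in[("out",t,z,.03,1),("in",t,z,.025,-1),("bore",t,z-.016,.012,-1),("damper",(.544,-.012),.1,.029,1),("tip",(.544,-.012),.111,.009,1)]:
    b=ringfit(w,p,zz,R,pol); print(n,b[:2],(b[0]-t[:2]).round(4))
    if n=="out": a=b[2]
    if n=="bore": c=b[2]
cv2.imwrite("pics/r9.png",np.hstack([a,c])[:,:,::-1])
E
```

```text
12.4667 [ 0.5429 -0.011   0.1604] 0.6724411239254636
out (array([ 0.54137302, -0.01054911]), 70.3) [-0.0015  0.0005]
in (array([ 0.54387302, -0.01104911]), 10.1) [0.001 0.   ]
bore (array([ 0.54237302, -0.01054911]), 84.9) [-0.0005  0.0005]
damper (array([ 0.5435, -0.0105]), 22.9) [0.0006 0.0005]
tip (array([ 0.545, -0.01 ]), 48.2) [0.0021 0.001 ]
```

View pics/r9.png

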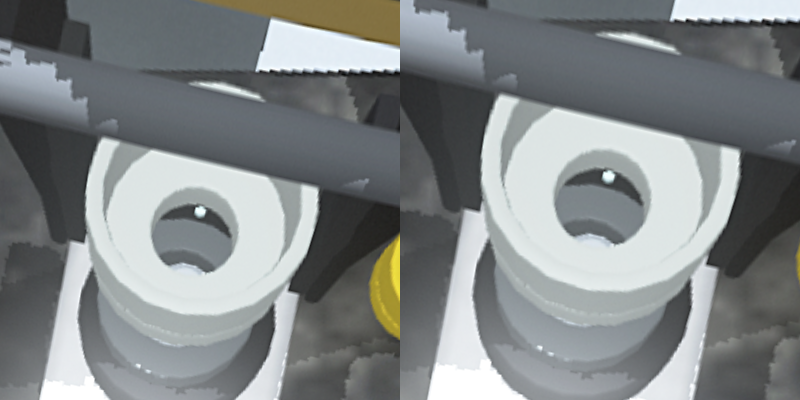

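Request:
servo_tool([
  [0.02,0,-0.3,0,52],
  [0.02,0,-0.6,0,52],
  [0.02,0,-0.8,0,52],
  [0.02,0,-0.8,0,52],
  [0.02,0,-0.8,0,52],
])

```text
time_s: 12.88
tcp_pos: [0.5434, -0.0119, 0.1353]
ee_rot: [[0.974, -0.228, -0.001], [-0.228, -0.974, -0.001], [-0.001, 0.001, -1.0]]
wrist_force: [0.4, 0.2, 0.0]
gripper_width: 0.667
gripper_force: 30.0
```

Request:
servo_tool([
  [0,0,-0.05,0,52],
  [0,0,-0.1,0,52],
  [0,0,-0.15,0,52],
  [0,0,-0.2,0,52],
  [0,0,-0.2,0,52],
])

```text
time_s: 13.3
tcp_pos: [0.5435, -0.0121, 0.1298]
ee_rot: [[0.973, -0.229, -0.001], [-0.229, -0.973, -0.0], [-0.0, 0.0, -1.0]]
wrist_force: [-0.5, 0.2, 0.2]
gripper_width: 0.67
gripper_force: 30.0
```

Request:
servo_tool([
  [0,0,-0.05,0,52],
  [0,0,-0.1,0,52],
  [0,0,-0.13,0,52],
  [0,0,-0.13,0,52],
  [0,0,-0.13,0,52],
])

```text
time_s: 13.72
tcp_pos: [0.5439, -0.012, 0.1267]
ee_rot: [[0.974, -0.229, 0.001], [-0.229, -0.974, -0.0], [0.001, -0.0, -1.0]]
wrist_force: [-1.4, 0.7, 3.7]
gripper_width: 0.671
gripper_force: 30.0
```

Request:
servo_tool([
  [0,0,0,0,80],
  [0,0,0,0,80],
  [0,0,0,0,80],
  [0,0,0,0,80],
  [0,0,0.1,0,80],
])

```text
time_s: 14.13
tcp_pos: [0.5433, -0.0121, 0.1285]
ee_rot: [[0.973, -0.229, -0.002], [-0.229, -0.973, -0.0], [-0.001, 0.001, -1.0]]
wrist_force: [0.2, 0.1, -0.3]
gripper_width: 0.899
gripper_force: 0.0
```

Request:
servo_tool([
  [0,0,1.0,0,80],
  [0,0,2.2,0,80],
  [0,0,3.4,0,87],
  [-0.3,-0.6,4,0,87],
  [-0.8,-1.7,4,0,87],
])

```text
time_s: 14.55
tcp_pos: [0.5235, -0.0617, 0.2547]
ee_rot: [[0.975, -0.224, 0.012], [-0.224, -0.975, 0.0], [0.012, -0.003, -1.0]]
wrist_force: [1.4, -0.4, -0.2]
gripper_width: 0.992
gripper_force: 0.0
```

```bash
python3 - <<'E'
from h import *
w=r.capture("wrist"); np.savez("w10.npz",**{k:np.array(v) for k,v in w.items()}); cv2.imwrite("pics/w10.png",w["pixels"][:,:,::-1])
s=r.sense();t=s["tcp_pos"];print(s["time_s"],t.round(4))
for z in(.116,.12,.123,.126,.129,.132,.136):
    b=ringfit(w,(.544,-.012),z,.03,1); c=ringfit(w,(.544,-.012),z,.025,-1);print(z,b[:2],c[:2])
E
```

```text
14.6 [ 0.518  -0.0666  0.2522]
0.116 (array([ 0.5415, -0.0095]), 84.0) (array([ 0.54  , -0.0075]), 39.5)
0.12 (array([ 0.542, -0.01 ]), 89.3) (array([ 0.541, -0.009]), 49.7)
0.123 (array([ 0.5425, -0.011 ]), 88.7) (array([ 0.542 , -0.0105]), 59.4)
0.126 (array([ 0.5435, -0.011 ]), 83.9) (array([ 0.543 , -0.0115]), 62.1)
0.129 (array([ 0.544, -0.012]), 72.0) (array([ 0.544 , -0.0125]), 64.3)
0.132 (array([ 0.546 , -0.0115]), 62.0) (array([ 0.545 , -0.0135]), 61.4)
0.136 (array([ 0.544, -0.013]), 55.7) (array([ 0.546 , -0.0145]), 54.9)
```

Request:
servo_tool([
  [-0.65,-1.2,0,0,87],
  [-1.3,-2.4,0,0,87],
  [-2.0,-3.6,0,0,87],
  [-2.6,-4.7,0,0,87],
  [-2.6,-4.7,0,0,87],
])

```text
time_s: 15.02
tcp_pos: [0.4384, -0.2077, 0.2493]
ee_rot: [[0.972, -0.235, -0.001], [-0.235, -0.972, -0.0], [-0.001, 0.001, -1.0]]
wrist_force: [0.2, 0.7, -0.5]
gripper_width: 1.002
gripper_force: 0.0
```

```bash
python3 - <<'E'
from h import *
w=r.capture("wrist"); w=r.capture("wrist");np.savez("w11.npz",**{k:np.array(v) for k,v in w.items()}); cv2.imwrite("pics/w11.png",w["pixels"][:,:,::-1])
s=r.sense();t=s["tcp_pos"];print(s["time_s"],t.round(4),np.array(w["world_from_camera"])[:3,3].round(3))
for n,z,R,pol in(("stop",.132,.010,1),("stop",.132,.0115,1),("bead",.118,.015,0),("rest",.022,.045,1)):
    b=ringfit(w,(.491,-.213),z,R,pol);print(n,b[:2])
m=(w["pixels"].astype(int).min(2)>200).astype(np.uint8)
u,v=map(int,proj(w,(.491,-.213,.132),1))
n,l,st,ce=cv2.connectedComponentsWithStats(m)
for k in range(1,n):
    if st[k,4]>100: print(st[k],ce[k].round(1),at(w,*ce[k],.132,1).round(4),(u,v))
E
```

```text
15.1167 [ 0.4409 -0.2051  0.2493] [ 0.522 -0.226  0.394]
stop (array([ 0.496 , -0.2075]), 32.3)
stop (array([ 0.495 , -0.2095]), 61.0)
bead (array([ 0.491 , -0.2115]), 80.3)
rest (array([ 0.4915, -0.2115]), 116.1)
[449   0  38  36 407] [467.6  17.3] [ 0.5765 -0.3459  0.132 ] (317, 165)
[ 595    0   45   84 2674] [620.3  37.6] [ 0.555  -0.5004  0.132 ] (317, 165)
[384   7  60  12 328] [422.6  13. ] [ 0.5836 -0.3122  0.132 ] (317, 165)
[  0  17  21  38 617] [ 8.9 34.7] [0.6932 0.0286 0.132 ] (317, 165)
[503  16  48  43 713] [527.3  36. ] [ 0.5583 -0.394   0.132 ] (317, 165)
[240  27  63  18 315] [263.1  36.1] [ 0.5905 -0.1986  0.132 ] (317, 165)
[155 101  22 109 282] [168.7 158.7] [ 0.5247 -0.107   0.132 ] (317, 165)
[  51  103  115  138 5648] [114.3 161.1] [ 0.5375 -0.0596  0.132 ] (317, 165)
[ 297  146   38   37 1098] [315.1 164.1] [ 0.4921 -0.2118  0.132 ] (317, 165)
```

Request:
servo_tool([
  [1.2,-0.2,0,0,70],
  [1.68,-0.22,-0.3,0,60],
  [1.68,-0.22,-0.6,0,60],
  [1.68,-0.22,-0.9,0,60],
  [1.68,-0.22,-1.2,0,60],
])

```text
time_s: 15.53
tcp_pos: [0.4918, -0.2097, 0.2119]
ee_rot: [[0.974, -0.228, -0.001], [-0.228, -0.974, 0.0], [-0.001, -0.0, -1.0]]
wrist_force: [-1.0, 0.5, -1.1]
gripper_width: 0.728
gripper_force: 0.0
```

Request:
servo_tool([
  [0,0,-1.0,0,60],
  [0,0,-2,0,60],
  [0,0,-3,0,60],
  [0,0,-3.8,0,60],
  [0,0,-3.8,0,60],
])

```text
time_s: 15.95
tcp_pos: [0.4876, -0.2093, 0.0942]
ee_rot: [[0.973, -0.229, -0.011], [-0.229, -0.973, 0.003], [-0.012, 0.0, -1.0]]
wrist_force: [-0.3, 0.5, -0.8]
gripper_width: 0.688
gripper_force: 0.0
```

```bash
python3 - <<'E'
from h import *
s=r.sense();print(s["time_s"],s["tcp_pos"].round(4),s["gripper_width"],s["wrist_force"])
E
```

```text
15.95 [ 0.4876 -0.2093  0.0942] 0.6879202280688362 [-0.29618283  0.47182348 -0.80784329]
```

Request:
servo_tool([
  [0,-0.04,0,0,60],
  [0,-0.04,0,0,45],
  [0,-0.04,0,0,35],
  [0,-0.04,0,0,20],
  [0,-0.04,0,0,15],
])

```text
time_s: 16.37
tcp_pos: [0.4929, -0.2119, 0.1005]
ee_rot: [[0.973, -0.229, 0.003], [-0.229, -0.973, -0.0], [0.003, -0.0, -1.0]]
wrist_force: [0.7, -0.3, 0.1]
gripper_width: 0.468
gripper_force: 0.0
```

Request:
servo_tool([
  [0,0,0,0,15],
  [0,0,0,0,15],
  [0,0,0,0,15],
  [0,0,0,0,15],
  [0,0,0,0,15],
])

```text
time_s: 16.78
tcp_pos: [0.4925, -0.212, 0.0996]
ee_rot: [[0.974, -0.228, 0.001], [-0.228, -0.974, -0.0], [0.001, 0.0, -1.0]]
wrist_force: [-0.4, 0.1, 2.9]
gripper_width: 0.308
gripper_force: 30.0
```

Request:
servo_tool([
  [0,0,0,0,15],
  [0,0,0,0,15],
  [0,0,0,0,15],
  [0,0,0,0,15],
  [0,0,0,0,15],
])

```text
time_s: 17.2
tcp_pos: [0.4925, -0.212, 0.0995]
ee_rot: [[0.974, -0.229, 0.001], [-0.229, -0.974, -0.0], [0.001, 0.0, -1.0]]
wrist_force: [-0.0, -1.4, 5.2]
gripper_width: 0.31
gripper_force: 30.1
```

Request:
servo_tool([
  [0,0,0.2,0,15],
  [0,0,0.6,0,15],
  [0,0,1.4,0,15],
  [0,0,2.4,0,15],
  [0,0,3.4,0,15],
])

```text
time_s: 17.62
tcp_pos: [0.4907, -0.2112, 0.2005]
ee_rot: [[0.973, -0.229, -0.005], [-0.229, -0.973, 0.002], [-0.005, -0.001, -1.0]]
wrist_force: [0.5, 0.3, -2.3]
gripper_width: 0.307
gripper_force: 29.6
```

Request:
servo_tool([
  [0,0,0.8,0,15],
  [0,0,1.4,0,15],
  [0,0,1.6,0,15],
  [0,0,1.6,0,15],
  [0,0,1.6,0,15],
])

```text
time_s: 18.03
tcp_pos: [0.4912, -0.2113, 0.2475]
ee_rot: [[0.973, -0.229, -0.003], [-0.229, -0.973, 0.002], [-0.003, -0.001, -1.0]]
wrist_force: [0.3, 0.7, -2.1]
gripper_width: 0.307
gripper_force: 29.6
```

```bash
python3 - <<'E'
from h import *
s=r.sense();t=s["tcp_pos"];print(s["time_s"],t.round(4),s["gripper_width"],s["wrist_force"].round(2),s["moment"].round(3))
c=r.capture("scene");cv2.imwrite("pics/s12.png",c["pixels"][:,:,::-1]); np.savez("s12.npz",**{k:np.array(v) for k,v in c.items()})
P=cv2.cvtColor(c["pixels"],cv2.COLOR_RGB2HSV)
u,v=proj(c,(t[0],t[1],t[2]-.058))  # expected bulb centre
m=((P[...,0]>3)&(P[...,0]<17)&(P[...,1]>140)&(P[...,2]>70)).astype(np.uint8)
n,l,st,ce=cv2.connectedComponentsWithStats(m); 
for k in range(1,n):
    if st[k,4]>60: print(st[k],ce[k].round(1))
print("expected bulb",u,v,"bottom",proj(c,(t[0],t[1],t[2]-.09)), "scale px/m",463/np.linalg.norm(np.array(c["world_from_camera"])[:3,3]-t))
E
```

```text
18.0333 [ 0.4912 -0.2113  0.2475] 0.3066022046808181 [ 0.35  0.73 -2.1 ] [-0.052  0.028 -0.02 ]
[383 223  27  39 529] [396.4 246.9]
expected bulb 397.20397175413393 253.21005094501902 bottom (np.float64(395.7947026250629), np.float64(264.64583039560193)) scale px/m 432.1716005100107
```

Request:
servo_tool([
  [0.2,0.6,0,0,15],
  [0.5,1.7,0,0,15],
  [0.8,2.9,0,0,15],
  [1.1,4.1,0,0,15],
  [1.4,5.2,0,0,15],
])

```text
time_s: 18.5
tcp_pos: [0.5332, -0.0541, 0.247]
ee_rot: [[0.973, -0.229, -0.004], [-0.229, -0.973, -0.0], [-0.004, 0.001, -1.0]]
wrist_force: [0.4, -0.5, -2.6]
gripper_width: 0.305
gripper_force: 29.6
```

Request:
servo_tool([
  [0.2,0.9,0,0,15],
  [0.34,1.4,0,0,15],
  [0.34,1.46,-0.2,0,15],
  [0.34,1.46,-0.4,0,15],
  [0.34,1.46,-0.6,0,15],
])

```text
time_s: 18.92
tcp_pos: [0.5433, -0.0124, 0.229]
ee_rot: [[0.973, -0.229, -0.004], [-0.229, -0.973, -0.001], [-0.003, 0.001, -1.0]]
wrist_force: [-0.4, -0.0, -2.3]
gripper_width: 0.309
gripper_force: 29.6
```

Request:
servo_tool([
  [0,0,0,0,15],
  [0,0,0,0,15],
  [0,0,-0.2,0,15],
  [0,0,-0.4,0,15],
  [0,0,-0.5,0,15],
])

```text
time_s: 19.33
tcp_pos: [0.5438, -0.0124, 0.2152]
ee_rot: [[0.973, -0.23, -0.001], [-0.23, -0.973, 0.0], [-0.001, 0.0, -1.0]]
wrist_force: [-0.3, -0.4, -2.0]
gripper_width: 0.306
gripper_force: 29.6
```

```bash
python3 - <<'E'
from h import *
s=r.sense();t=s["tcp_pos"];print(s["time_s"],t.round(4),s["gripper_width"],s["wrist_force"].round(2))
E
```

```text
19.3333 [ 0.5438 -0.0124  0.2152] 0.30575911149050716 [-0.34 -0.41 -2.04]
```

Contact expected near 0.204; descend gently.

Request:
servo_tool([
  [0,0,-0.1,0,15],
  [0,0,-0.2,0,15],
  [0,0,-0.3,0,15],
  [0,0,-0.35,0,15],
  [0,0,-0.35,0,15],
])

```text
time_s: 19.75
tcp_pos: [0.5441, -0.012, 0.2052]
ee_rot: [[0.973, -0.229, -0.001], [-0.229, -0.973, -0.0], [-0.001, 0.0, -1.0]]
wrist_force: [-0.1, -0.3, -2.3]
gripper_width: 0.31
gripper_force: 29.6
```

Request:
servo_tool([
  [0,0,-0.03,0,15],
  [0,0,-0.06,0,15],
  [0,0,-0.1,0,15],
  [0,0,-0.1,0,15],
  [0,0,-0.1,0,15],
])

```text
time_s: 20.17
tcp_pos: [0.545, -0.0121, 0.2041]
ee_rot: [[0.974, -0.228, 0.002], [-0.228, -0.974, -0.0], [0.002, -0.0, -1.0]]
wrist_force: [-1.6, -0.0, 4.5]
gripper_width: 0.306
gripper_force: 30.1
```

Request:
servo_tool([
  [0,0,-0.05,0,15],
  [0,0,-0.1,0,15],
  [0,0,-0.15,0,15],
  [0,0,-0.2,0,15],
  [0,0,-0.2,0,15],
])

```text
time_s: 20.58
tcp_pos: [0.5453, -0.0121, 0.1988]
ee_rot: [[0.974, -0.228, 0.003], [-0.228, -0.974, -0.0], [0.003, -0.0, -1.0]]
wrist_force: [-2.0, -0.7, 8.6]
gripper_width: 0.303
gripper_force: 30.3
```

Request:
servo_tool([
  [0,0,-0.05,0,15],
  [0,0,-0.1,0,15],
  [0,0,-0.15,0,15],
  [0,0,-0.15,0,15],
  [0,0,-0.15,0,15],
])

```text
time_s: 21.0
tcp_pos: [0.5459, -0.0121, 0.1953]
ee_rot: [[0.974, -0.228, 0.005], [-0.228, -0.974, -0.001], [0.005, -0.001, -1.0]]
wrist_force: [-2.5, -0.4, 11.0]
gripper_width: 0.309
gripper_force: 30.5
```

Request:
servo_tool([
  [-0.03,0,-0.05,0,15],
  [-0.03,0,-0.1,0,15],
  [-0.03,0,-0.15,0,15],
  [-0.03,0,-0.15,0,15],
  [-0.03,0,-0.15,0,15],
])

```text
time_s: 21.42
tcp_pos: [0.5465, -0.0123, 0.1935]
ee_rot: [[0.974, -0.227, 0.01], [-0.227, -0.974, -0.001], [0.01, -0.001, -1.0]]
wrist_force: [-4.1, -0.2, 20.0]
gripper_width: 0.304
gripper_force: 31.0
```

Request:
servo_tool([
  [-0.01,0,-0.05,0,15],
  [-0.02,0,-0.1,0,15],
  [-0.03,0,-0.1,0,15],
  [-0.03,0,-0.1,0,15],
  [-0.03,0,-0.1,0,15],
])

```text
time_s: 21.83
tcp_pos: [0.5472, -0.0123, 0.1932]
ee_rot: [[0.974, -0.226, 0.015], [-0.226, -0.974, -0.001], [0.015, -0.002, -1.0]]
wrist_force: [-5.3, 0.4, 28.9]
gripper_width: 0.308
gripper_force: 31.5
```

Request:
servo_tool([
  [0,0,0.05,0,15],
  [0,0,0.05,0,15],
  [0,0,0.05,0,15],
  [0,0,0.05,0,15],
  [0,0,0.05,0,15],
])

```text
time_s: 22.25
tcp_pos: [0.5463, -0.0122, 0.1932]
ee_rot: [[0.974, -0.226, 0.012], [-0.226, -0.974, -0.001], [0.012, -0.002, -1.0]]
wrist_force: [-4.8, -0.6, 23.0]
gripper_width: 0.31
gripper_force: 31.2
```

```bash
python3 - <<'E'
from h import *
s=r.sense();t=s["tcp_pos"];print(s["time_s"],t.round(4),s["gripper_width"],s["gripper_force"],s["wrist_force"].round(2),s["moment"].round(2),np.abs(s["joint_velocities"]).max())
if 17<s["wrist_force"][2]<38 and t[2]<.1945: print(r.finish_job())
E
```

```text
22.25 [ 0.5463 -0.0122  0.1932] 0.30980560996258794 31.23819351196289 [-4.82 -0.57 22.98] [-0.03  1.27  0.  ] 0.05418089257259854
the job is handed in; nothing more can be done
None
```

I threaded the damper and then the white cradle home on the post, seated the flask and held it pressed with 23 N when I handed the job in at 22.3 s; a sharp force rise with no further travel shows the head is at its stop, though I did not see the mixer run.

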